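Pack away the goldsmith's file case

ROBOT

A 6-joint arm with a two-finger parallel gripper is mounted at the origin on the work surface. World frame = base frame: x ahead of the robot, y to its left, z up, the work surface at z = 0. Lengths are in m, angles in degrees, forces in N, time in s.
With the tool pointing down it reaches from about 0.3 to 0.775 m from the base axis. Payload 14.6 kg.
Tool frame: the origin (TCP) lies midway between the tips of the shut fingers; the grasp point (between the pads) lies 19 mm behind it (env.pinch_z is the z of the grasp point in the tool frame, in m); z points along the fingers, y is the direction in which the jaws open and shut (so a half turn about z gives the same grasp; the last joint's range is limited). The gripper opens to 94 mm and grips with 3 to 60 N. Pads are 16 mm wide; open, the fingers measure 119 mm over their backs; the gripper's body (75 mm by 177 mm) begins 78 mm behind the grasp point.
Start: joints at [71.986, 17.183, 87.147, -0, 75.671, -3.816], TCP at [0.135, 0.533, 0.169] pointing down, gripper open.
Joint ranges: [-173.82, 173.82], [-45.26, 126.66], [13.44, 144.39], [-59.66, 239.66], [0, 175.72], [-146.38, 146.38]. Speed limits (degrees/s): [127.2, 127.2, 147.25, 180, 180, 180].

INTERFACE

Orientations are given as [roll, pitch, yaw] about the fixed x, y, z axes, in that order (R = Rz(yaw) Ry(pitch) Rx(roll)).
In Python, from cell import env gives the robot as it stands. The module is installed in compiled form; this text tells all that it offers.
- The arm moves only by the tool play_rows, never from a script. Its argument "steps" is a list of rows, each an object with "slide": the shift along the tool's x, y, z in mm, a list of three; "turn": the turn, a rotation vector about the tool's x, y, z in rad, a list of three; "claw": the opening, from -1 (shut) to 1 (fully open). In form: [{"slide": [x, y, z], "turn": [ax, ay, az], "claw": claw}, ...]. A call has 1 to 20 rows; each row is the pose to reach, as a shift and turn from the pose commanded when the call began, along the tool's axes at that moment; what a row does not reach only later rows make up. A row lasts 1/10 s, in which the tool goes at most 50 mm and 8.59 degrees, less where a joint would pass 70% of its speed; a pose out of reach is approached as far as the arm can. A call with a gripper value outside its range is refused whole. The fingers move at their own pace and stop on an object; "squeeze" is the grip in N (left out, the last holds). Time passes only in rows, so rows that repeat a pose let the fingers close. It gives the time, the measured TCP pose, the force and the opening at its end, in the units of the state.
- env.observe(): the state, without advancing time (a new reading comes with each control period).
- env.get_image(name): name is "scene" or "top" or "wrist"; returns a dict with "frame" (384x512x3 uint8, red, green, blue), "fx", "fy", "cx", "cy" (pixels), "T" (4x4, takes a point from camera to world coordinates); the wrist camera has in their place "T_tool_cam" (4x4, takes a point from camera to tool coordinates, whose origin is the TCP and whose axes are the flange's). Camera axes: x right, y down, z forward; pixel columns grow to the right and rows downward; lengths in m; the calibration is good to about 2 mm. A picture is of the moment at which its call begins: read the wrist's pose just before it. There is no depth.
- env.close_job(): hands the job in, once; it reports no verdict.
The state is a dict: "time": time; "joint_positions": joint angles; "joint_velocities": joint speeds; "tau": joint torques, N m; "tcp_pos": TCP position; "ee_rot": TCP orientation; "ft_force": force on the tool from outside, world axes, zero at the start; "moment": the same for the moment, N m; "grip_width": opening from 0.0 (shut) to 1.0 (fully open).
Only numpy, scipy, OpenCV 4.12 (cv2) and the standard library are available. Lean on these libraries where they do the work, as an engineer would, in place of code of your own. Each camera call takes 0.05 s, during which the arm holds its last target.

TASK

Pack up the goldsmith's tool case: first, with the lid still open, push the upright file flap over until it lies fully down inside the case; then push the lid over and press it fully shut on top, easing it down rather than slamming it. Do not pick up or shove the jar, the ring mandrel and the hammer beside it.

Things in the scene. Friction and masses are not known exactly. Their poses are not given: they have to be found in the camera images.
- case: Open-topped dark wooden case, 240 (its x) x 160 (its y) x 70 mm high, walls 8 mm, screwed to the bench. Origin at the centre of its underside. Its long axis is x; the lid is hinged along its +y rim and the flap just inside its -y wall, both hinges parallel to x.
- lid (a joint): Angle of the lid about its hinge: 0 = shut flat on the case's rim, pi/2 = upright, more = leaning back, outwards to the case's +y side; it starts at 1.7 to 2.0 and stops at 2.15. Stiff friction hinge, about 0.4 N m: it stays where it is left and does not fall by itself. It weighs about 0.35 kg.
- flap (a joint): Angle of the flap about its hinge: 0 = folded flat inside the case, pi/2 = upright; it starts at 1.4 to 1.75 and stops at 1.8 (leaning slightly outwards, to the case's -y side). Friction hinge, about 0.14 N m: it stays where it is left. It weighs about 0.14 kg. While it stands up it blocks the lid.
- lid_hinge (a point): Point on the lid's hinge line, midway along it: in the case's frame (0, +80, 70.5) mm. The lid is a dark wooden panel, 240 mm along the hinge, 160 mm from hinge to free edge, 10 mm thick. Shut, it covers the case completely, its underside at hinge height and its top 10 mm higher (80.5 mm above the bench).
- lid_edge (a point): Middle of the lid's free edge, on the outer face (the upper face when shut), 160 mm from the hinge and 10 mm above the hinge plane when shut.
- flap_hinge (a point): Point on the flap's hinge line, midway along it: in the case's frame (0, -66, 45) mm. The flap is a plywood panel 200 mm along the hinge, 125 mm from hinge to free edge, 8 mm thick, with small needle files held by two bars on the face that looks to the lid; that face ends downward. The other face is plain. Folded, its underside is at hinge height and its plain top face at 53 mm above the bench, 17 mm below the case's rim.
- flap_edge (a point): Middle of the flap's free edge, on its plain face (the one facing away from the lid when upright, upward when folded), 125 mm from the hinge.
- jar: Closed glass jar, 52 mm diameter, 80 mm tall, loose, beyond the +x end of the case. Origin at the centre of its underside. Bystander.
- mandrel: Small steel ring mandrel: a tapered post on a round 56 mm foot, 100 mm tall, loose, beyond the +x end of the case. Origin at the centre of its underside. Bystander.
- hammer: Small hammer, 200 mm long, 26 mm high, lying loose on the bench on the -y side of the case, 95 to 110 mm out from its wall (handle) and roughly parallel to it, with the head reaching to some 40 to 70 mm from the wall. Origin at its underside, at the middle of its length; its x axis runs along the handle to the head. Bystander.

How it is judged:
By the outcome, as a careful person would: the job done as asked, in the order asked, and still so for the second after the job is handed in, with the robot touching nothing.
It also fails if it takes over 58 s, if anything falls off the work surface, if the arm or the gripper's body presses on something with over 40 N, if the wrist force passes 120 N, or if a joint passes its speed limit or range.

## Working session

There is one attempt and no reset: what is moved stays moved. The work goes in short steps, Python scripts to look and compute and a tool call to move; the robot and the scene stay as the last step left them, time stands still between calls to the robot, and variables do not carry over. Pictures are saved under pics/ and viewed, and the job is handed in when it is done.

Besides the shell and the picture viewer there is one more tool, called after "Emit:" as name(argument=value, ...) on one line, values as JSON. play_rows: Moves the arm, as the interface text tells. Its arguments: {"type":"object","properties":{"steps":{"type":"array","items":{"type":"object","properties":{"slide":{"type":"array","items":{"type":"number"}},"turn":{"type":"array","items":{"type":"number"}},"claw":{"type":"number"}}}},"squeeze":{"type":"number"}},"required":["steps"]}

```bash
mkdir -p pics
python3 - <<'E'
from cell import env
import cv2,numpy as np
o=env.observe(); print({k:np.round(v,3) for k,v in o.items()})
for n in ["scene","top"]:
    d=env.get_image(n); cv2.imwrite(f"pics/{n}0.png",d["frame"][:,:,::-1]); print(n,d["fx"],d["fy"],d["cx"],d["cy"],np.round(d["T"],4).tolist())
E
```

```text
{'time': np.float64(0.0), 'joint_positions': array([ 7.1985e+01,  1.7214e+01,  8.7180e+01, -2.0000e-03,  7.5669e+01,
       -3.8150e+00]), 'joint_velocities': array([-0.026,  0.048, -0.031, -0.089, -0.072, -0.05 ]), 'tau': array([-0.0000e+00, -5.3181e+01, -3.5273e+01,  7.1000e-02,  2.4000e-02,
       -0.0000e+00]), 'tcp_pos': array([0.135, 0.533, 0.169]), 'ee_rot': array([-1.79937e+02, -2.00000e-03,  1.65801e+02]), 'ft_force': array([ 0.021, -0.252,  0.433]), 'moment': array([ 0.003,  0.001, -0.014]), 'grip_width': np.float64(0.999)}
scene 380.98489100821627 380.98489100821627 268.75833302770764 192.6951748513337 [[0.8249, 0.4381, -0.3574, 0.8763], [0.5653, -0.6355, 0.5259, -0.3605], [0.0033, -0.6358, -0.7718, 0.6334], [0.0, 0.0, 0.0, 1.0]]
top 460.5267931132626 460.5267931132626 244.87281425052984 193.87870537669792 [[-0.0094, -0.9928, 0.1191, 0.4759], [-1.0, 0.0096, 0.0013, 0.0134], [-0.0025, -0.119, -0.9929, 0.9599], [0.0, 0.0, 0.0, 1.0]]
```

View pics/scene0.png

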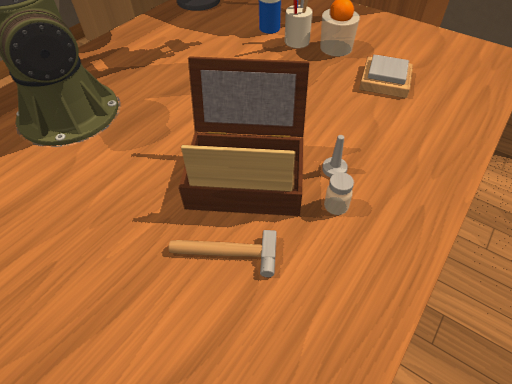

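View pics/top0.png

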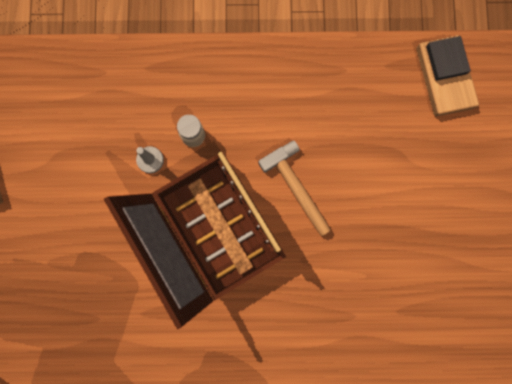

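Run:
```python
import cv2
a=cv2.imread("pics/top0.png")[130:340,90:350]; cv2.imwrite("pics/t0z.png",cv2.resize(a,None,fx=2.85,fy=2.85,interpolation=cv2.INTER_CUBIC))
a=cv2.imread("pics/scene0.png")[50:220,160:360]; cv2.imwrite("pics/s0z.png",cv2.resize(a,None,fx=3.5,fy=3.5,interpolation=cv2.INTER_CUBIC))
```

```text
(no output)
```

View pics/t0z.png

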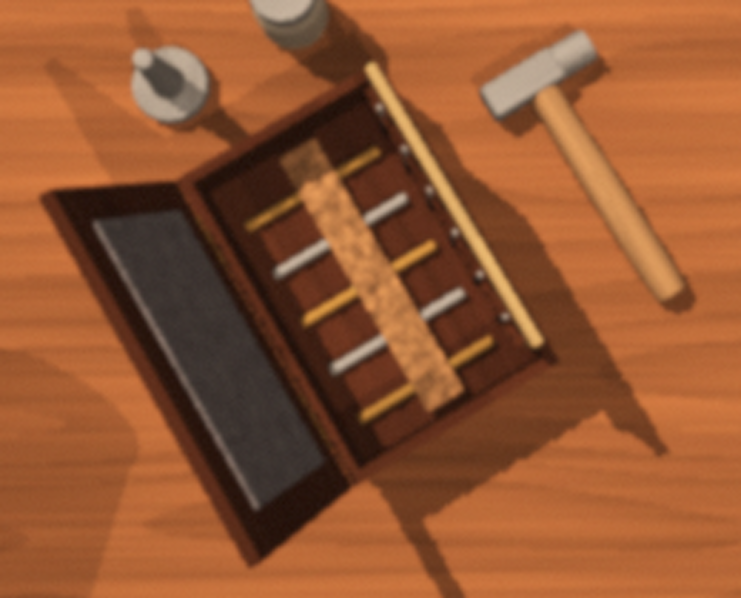

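View pics/s0z.png

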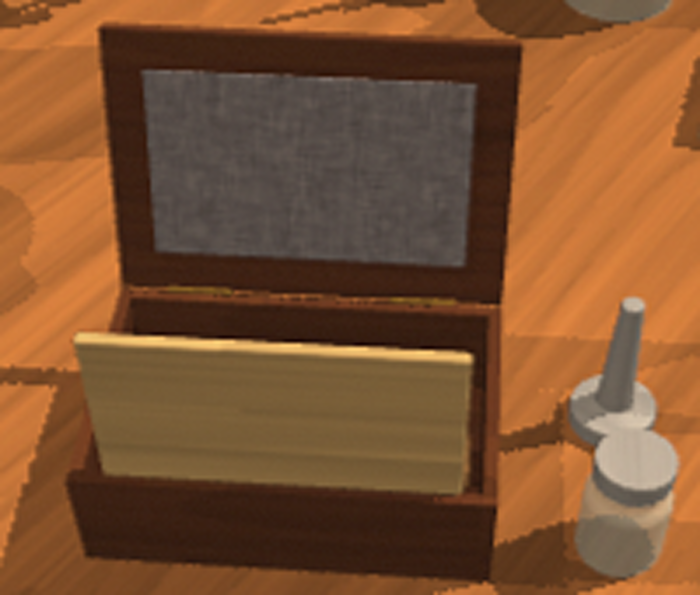

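```bash
cat > h.py <<'E'
import numpy as np
CAM={"scene":(380.985,268.758,192.695,[[0.8249,0.4381,-0.3574,0.8763],[0.5653,-0.6355,0.5259,-0.3605],[0.0033,-0.6358,-0.7718,0.6334]]),
"top":(460.527,244.873,193.879,[[-0.0094,-0.9928,0.1191,0.4759],[-1.0,0.0096,0.0013,0.0134],[-0.0025,-0.119,-0.9929,0.9599]])}
def ray(n,u,v):
    f,cx,cy,T=CAM[n];T=np.array(T);return T[:,3],T[:,:3]@np.array([(u-cx)/f,(v-cy)/f,1])
def onz(n,u,v,z):
    o,d=ray(n,u,v);return o+d*(z-o[2])/d[2]
def tri(a,b):
    o1,d1=a;o2,d2=b
    s=np.linalg.lstsq(np.c_[d1,-d2],o2-o1,rcond=None)[0]
    p,q=o1+s[0]*d1,o2+s[1]*d2;return (p+q)/2,np.linalg.norm(p-q)
def tz(u,v):return 90+(u+.5)/2.85-.5,130+(v+.5)/2.85-.5
def sz(u,v):return 160+(u+.5)/3.5-.5,50+(v+.5)/3.5-.5
E
python3 - <<'E'
from h import *
np.set_printoptions(precision=4,suppress=True)
for nm,p in dict(PP=(182,182),MP=(355,482),MM=(555,358),PM=(365,75)).items(): print(nm,onz("top",*tz(*p),.07))
for nm,p,z in [("MM0",(88,555),0),("PM0",(490,578),0),("MM",(70,480),.07),("PM",(495,500),.07),("hPP",(503,302),.07),("hMP",(122,290),.07)]: print(nm,onz("scene",*sz(*p),z))
def t(nm,a,b): print(nm,*tri(ray("top",*tz(*a)),ray("scene",*sz(*b))))
t("flap +x",(370,65),(472,353)); t("flap -x",(541,345),(78,336))
t("lid +x",(45,195),(521,45)); t("lid -x",(252,563),(101,27))
t("jar top",(287,5),(637,455))
t("mandrel top",(143,58),(633,303))
for p in [(485,95),(580,40),(660,295),(600,62),(510,117)]: print("ham",onz("top",*tz(*p),.02))
E
```

```text
PP [0.585  0.1924 0.07  ]
MP [0.383  0.0745 0.07  ]
MM [ 0.4635 -0.06    0.07  ]
PM [0.6582 0.0672 0.07  ]
MM0 [ 0.4627 -0.0627  0.    ]
PM0 [ 0.6686  0.0586 -0.    ]
MM [ 0.4647 -0.0624  0.07  ]
PM [0.6661 0.059  0.07  ]
hPP [0.5868 0.1989 0.07  ]
hMP [0.3838 0.0722 0.07  ]
flap +x [0.6444 0.0585 0.1699] 0.0012099331470714035
flap -x [ 0.4735 -0.0427  0.1682] 0.0026821717564006007
lid +x [0.5604 0.2408 0.2178] 0.0004512810965124433
lid -x [0.3548 0.1206 0.218 ] 0.0012552862650204064
jar top [0.712  0.1242 0.0741] 0.011701227688748666
mandrel top [0.6653 0.2139 0.0983] 0.0002533299134001846
ham [ 0.6528 -0.017   0.02  ]
ham [ 0.6929 -0.0869  0.02  ]
ham [ 0.5066 -0.14    0.02  ]
ham [ 0.6764 -0.1012  0.02  ]
ham [ 0.6364 -0.0349  0.02  ]
```

Emit:
play_rows(steps=[{"slide": [0, 0, -25], "turn": [0, 0, 0.13], "claw": -1}, {"slide": [0, 0, -50], "turn": [0, 0, 0.26], "claw": -1}, {"slide": [0, 0, -75], "turn": [0, 0, 0.39], "claw": -1}, {"slide": [0, 0, -100], "turn": [0, 0, 0.52], "claw": -1}, {"slide": [0, 0, -125], "turn": [0, 0, 0.65], "claw": -1}, {"slide": [0, 0, -150], "turn": [0, 0, 0.792], "claw": -1}, {"slide": [0, 0, -150], "turn": [0, 0, 0.792], "claw": -1}, {"slide": [0, 0, -150], "turn": [0, 0, 0.792], "claw": -1}])

```text
time: 0.9
tcp_pos: [0.1349, 0.5331, 0.3185]
ee_rot: [-180.0, 0.0, 120.6]
ft_force: [0.7, -0.8, -0.3]
grip_width: 0.353
```

Emit:
play_rows(steps=[{"slide": [-35, 5, 0], "claw": -1}, {"slide": [-75, 10, 0], "claw": -1}, {"slide": [-115, 15, 0], "claw": -1}, {"slide": [-155, 20, 0], "claw": -1}, {"slide": [-195, 26, 0], "claw": -1}, {"slide": [-235, 32, 0], "claw": -1}, {"slide": [-275, 38, 0], "claw": -1}, {"slide": [-315, 44, 0], "claw": -1}, {"slide": [-355, 50, 0], "claw": -1}, {"slide": [-395, 56, 0], "claw": -1}, {"slide": [-435, 62, 0], "claw": -1}, {"slide": [-475, 68, 0], "claw": -1}, {"slide": [-515, 74, 0], "claw": -1}, {"slide": [-555, 80, 0], "claw": -1}, {"slide": [-595, 86, 0], "claw": -1}, {"slide": [-635, 92, 0], "claw": -1}, {"slide": [-675, 96, 0], "claw": -1}, {"slide": [-700, 98, 0], "claw": -1}, {"slide": [-715, 98, 0], "claw": -1}, {"slide": [-715, 98, 0], "claw": -1}])

```text
validation failed for argument at $.st...
```

Emit:
play_rows(steps=[{"slide": [-35, 5, 0], "turn": [0, 0, 0], "claw": -1}, {"slide": [-75, 10, 0], "turn": [0, 0, 0], "claw": -1}, {"slide": [-115, 15, 0], "turn": [0, 0, 0], "claw": -1}, {"slide": [-155, 20, 0], "turn": [0, 0, 0], "claw": -1}, {"slide": [-195, 26, 0], "turn": [0, 0, 0], "claw": -1}, {"slide": [-235, 32, 0], "turn": [0, 0, 0], "claw": -1}, {"slide": [-275, 38, 0], "turn": [0, 0, 0], "claw": -1}, {"slide": [-315, 44, 0], "turn": [0, 0, 0], "claw": -1}, {"slide": [-355, 50, 0], "turn": [0, 0, 0], "claw": -1}, {"slide": [-395, 56, 0], "turn": [0, 0, 0], "claw": -1}, {"slide": [-435, 62, 0], "turn": [0, 0, 0], "claw": -1}, {"slide": [-475, 68, 0], "turn": [0, 0, 0], "claw": -1}, {"slide": [-515, 74, 0], "turn": [0, 0, 0], "claw": -1}, {"slide": [-555, 80, 0], "turn": [0, 0, 0], "claw": -1}, {"slide": [-595, 86, 0], "turn": [0, 0, 0], "claw": -1}, {"slide": [-635, 92, 0], "turn": [0, 0, 0], "claw": -1}, {"slide": [-675, 96, 0], "turn": [0, 0, 0], "claw": -1}, {"slide": [-700, 98, 0], "turn": [0, 0, 0], "claw": -1}, {"slide": [-715, 98, 0], "turn": [0, 0, 0], "claw": -1}, {"slide": [-715, 98, 0], "turn": [0, 0, 0], "claw": -1}])

```text
time: 2.9
tcp_pos: [0.5815, -0.0347, 0.3175]
ee_rot: [-179.9, -0.1, 120.4]
ft_force: [-0.2, -0.3, 0.2]
grip_width: 0.008
```

Emit:
play_rows(steps=[{"slide": [0, 0, 30], "turn": [0, 0, 0], "claw": -1}, {"slide": [0, 0, 65], "turn": [0, 0, 0], "claw": -1}, {"slide": [0, 0, 100], "turn": [0, 0, 0], "claw": -1}, {"slide": [0, 0, 135], "turn": [0, 0, 0], "claw": -1}, {"slide": [0, 0, 165], "turn": [0, 0, 0], "claw": -1}, {"slide": [0, 0, 178], "turn": [0, 0, 0], "claw": -1}, {"slide": [0, 0, 178], "turn": [0, 0, 0], "claw": -1}])

```text
time: 3.6
tcp_pos: [0.5805, -0.0328, 0.1401]
ee_rot: [-179.9, -0.1, 120.5]
ft_force: [-0.4, -0.1, 1.5]
grip_width: 0.003
```

```bash
cat > look.py <<'E'
import sys,cv2
from cell import env
for n in sys.argv[2:]:
    cv2.imwrite(f"pics/{n}{sys.argv[1]}.png",env.get_image(n)["frame"][:,:,::-1])
o=env.observe(); print(o["time"],o["tcp_pos"].round(4) if hasattr(o["tcp_pos"],'round') else o["tcp_pos"],o["ft_force"])
E
python3 look.py 1 scene
```

```text
3.65 [ 0.5814 -0.0331  0.1418] [ 0.28635058 -0.4085911   0.82965211]
```

View pics/scene1.png

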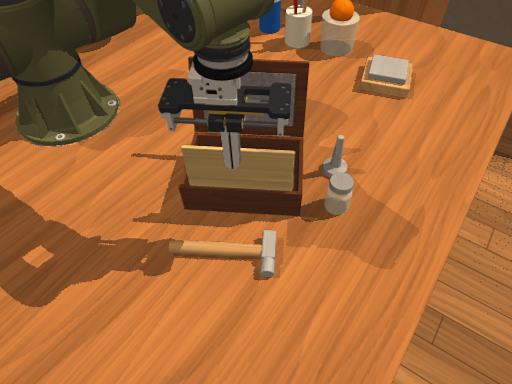

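Emit:
play_rows(steps=[{"slide": [15, 0, 0], "turn": [0, 0, 0], "claw": -1}, {"slide": [28, 0, 0], "turn": [0, 0, 0], "claw": -1}, {"slide": [36, 0, 0], "turn": [0, 0, 0], "claw": -1}, {"slide": [44, 0, 0], "turn": [0, 0, 0], "claw": -1}, {"slide": [52, 0, 1], "turn": [0, 0, 0], "claw": -1}, {"slide": [60, 0, 2], "turn": [0, 0, 0], "claw": -1}, {"slide": [68, 0, 4], "turn": [0, 0, 0], "claw": -1}, {"slide": [76, 0, 7], "turn": [0, 0, 0], "claw": -1}, {"slide": [84, 0, 10], "turn": [0, 0, 0], "claw": -1}, {"slide": [92, 0, 15], "turn": [0, 0, 0], "claw": -1}, {"slide": [100, 0, 20], "turn": [0, 0, 0], "claw": -1}, {"slide": [107, 0, 26], "turn": [0, 0, 0], "claw": -1}, {"slide": [114, 0, 34], "turn": [0, 0, 0], "claw": -1}, {"slide": [120, 0, 42], "turn": [0, 0, 0], "claw": -1}, {"slide": [125, 0, 50], "turn": [0, 0, 0], "claw": -1}, {"slide": [129, 0, 58], "turn": [0, 0, 0], "claw": -1}, {"slide": [132, 0, 65], "turn": [0, 0, 0], "claw": -1}, {"slide": [134, 0, 71], "turn": [0, 0, 0], "claw": -1}, {"slide": [134, 0, 71], "turn": [0, 0, 0], "claw": -1}])

```text
time: 5.55
tcp_pos: [0.5132, 0.0819, 0.0693]
ee_rot: [-179.9, -0.0, 120.4]
ft_force: [0.1, 0.6, -0.5]
grip_width: 0.001
```

```bash
python3 look.py 2 scene
```

```text
5.6 [0.5135 0.0818 0.0699] [0.74920503 0.21209432 0.64751588]
```

View pics/scene2.png

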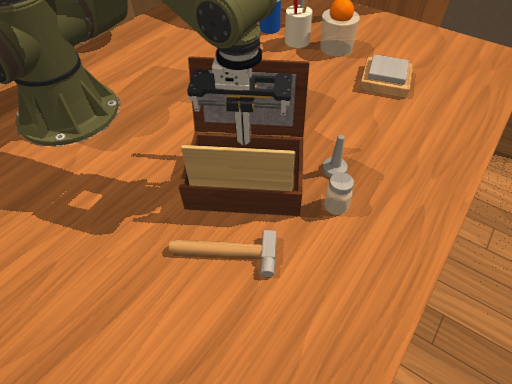

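```bash
python3 - <<'E'
from h import *
for p in [(0.5814,-0.0331,.1418),(0.5135,.0818,.0699),(0.559,0.008,.169)]:
  for n in CAM:
    f,cx,cy,T=CAM[n];T=np.array(T);q=T[:,:3].T@(np.array(p)-T[:,3]);print(n,f*q[0]/q[2]+cx,f*q[1]/q[2]+cy)
E
python3 look.py 3 top wrist; python3 -c "
import cv2
a=cv2.imread('pics/scene2.png')[50:220,160:360]; cv2.imwrite('pics/s2z.png',cv2.resize(a,None,fx=3.5,fy=3.5))
a=cv2.imread('pics/scene1.png')[50:220,160:360]; cv2.imwrite('pics/s1z.png',cv2.resize(a,None,fx=3.5,fy=3.5))"
```

```text
scene 234.07697929790206 178.37220057122303
top 271.4246458993519 189.50548031187924
scene 244.33596861833854 153.62486253630755
top 210.38022306331357 229.7762615946662
scene 237.3001220105872 148.09245701326861
top 248.6931496701983 200.57606938230433
5.7 [0.5139 0.0817 0.0704] [-0.94042223  0.02985668 -0.2323396 ]
```

View pics/s2z.png

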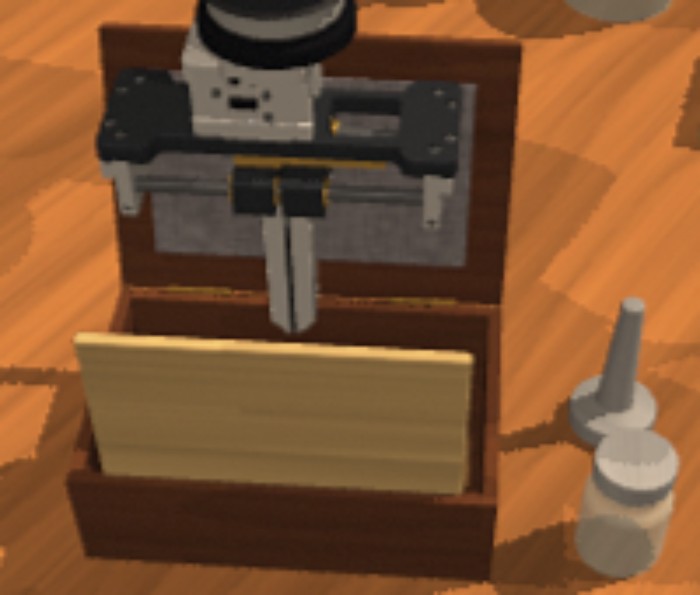

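View pics/s1z.png

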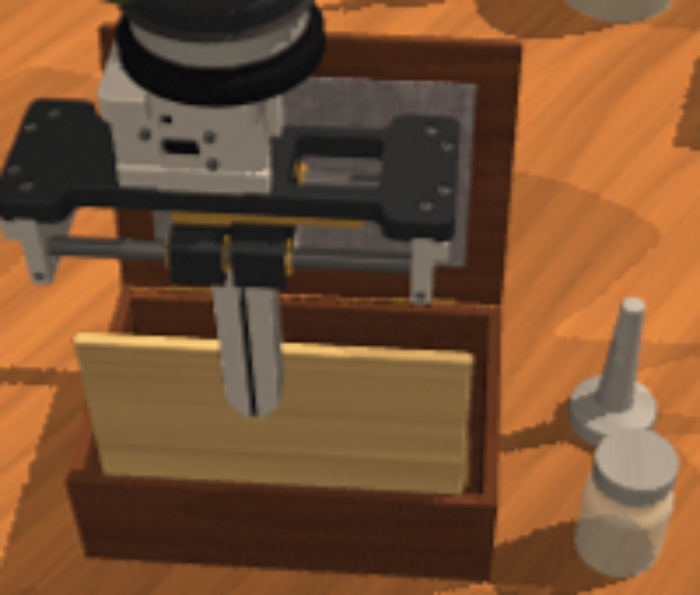

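View pics/top3.png

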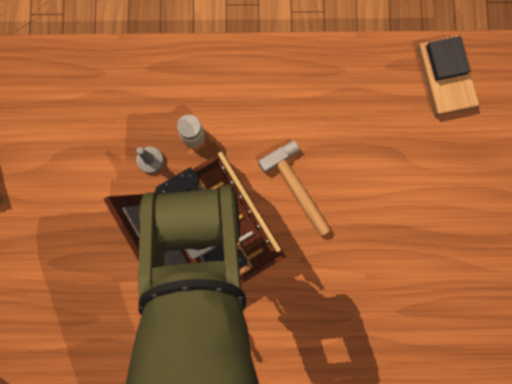

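View pics/wrist3.png

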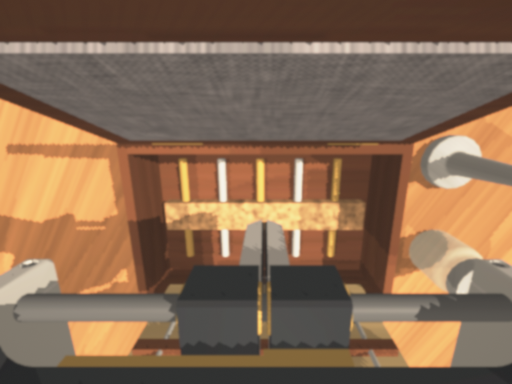

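Run:
```python
from h import *
from cell import env
for uv,p in [((231.6,168.5),(0.5814,-0.0331)),((243,144),(0.5135,.0818))]:
    print(tri(ray("scene",*uv),(np.array([*p,0.]),np.array([0,0,1.]))))
d=env.get_image("wrist");T=np.array(d["T_tool_cam"]);print(T.round(4),d["fx"],d["cx"],d["cy"])
R=T[:3,:3]
for z in [0,-.02,-.04]:
    q=R.T@(np.array([0,0,z])-T[:3,3]);print(z,d["fx"]*q[0]/q[2]+d["cx"],d["fy"]*q[1]/q[2]+d["cy"])
```

```text
(array([ 0.58047427, -0.03394342,  0.16709656]), np.float64(0.0025046581775453555))
(array([0.51291785, 0.08131991, 0.09753018]), np.float64(0.001509148208558187))
[[-3.000e-04 -9.624e-01 -2.715e-01  7.800e-02]
 [ 1.000e+00 -5.000e-04  4.000e-04 -9.000e-04]
 [-5.000e-04 -2.715e-01  9.624e-01 -2.143e-01]
 [ 0.000e+00  0.000e+00  0.000e+00  1.000e+00]] 264.45071052123217 263.94216978368394 194.14764894841008
0 264.8481124099918 213.73156635393036
-0.02 264.94496870959534 222.4381923563754
-0.04 265.0615578876114 232.9186502416453
```

Emit:
play_rows(steps=[{"slide": [0, 0, -35], "turn": [0, 0, 0], "claw": -1}, {"slide": [0, 0, -75], "turn": [0, 0, 0], "claw": -1}, {"slide": [0, 0, -115], "turn": [0, 0, 0], "claw": -1}, {"slide": [0, 0, -130], "turn": [0, 0, 0], "claw": -1}, {"slide": [-35, 0, -130], "turn": [0, 0, 0], "claw": -1}, {"slide": [-75, 0, -130], "turn": [0, 0, 0], "claw": -1}, {"slide": [-110, 0, -130], "turn": [0, 0, 0], "claw": -1}, {"slide": [-140, 0, -130], "turn": [0, 0, 0], "claw": -1}, {"slide": [-140, 0, -130], "turn": [0, 0, 0], "claw": -1}, {"slide": [-140, 0, -100], "turn": [0, 0, 0], "claw": -1}, {"slide": [-140, 0, -70], "turn": [0, 0, 0], "claw": -1}, {"slide": [-140, 0, -45], "turn": [0, 0, 0], "claw": -1}, {"slide": [-140, 0, -45], "turn": [0, 0, 0], "claw": -1}])

```text
time: 7.05
tcp_pos: [0.5827, -0.0383, 0.1123]
ee_rot: [-179.8, -0.2, 120.4]
ft_force: [-0.3, 0.0, -0.0]
grip_width: 0.007
```

```bash
python3 look.py 4 scene wrist; python3 -c "
import cv2
a=cv2.imread('pics/scene4.png')[50:220,160:360]; cv2.imwrite('pics/s4z.png',cv2.resize(a,None,fx=3.5,fy=3.5))"
```

```text
7.15 [ 0.5847 -0.0386  0.1162] [-0.06850021  0.09998147  0.13021922]
```

View pics/s4z.png

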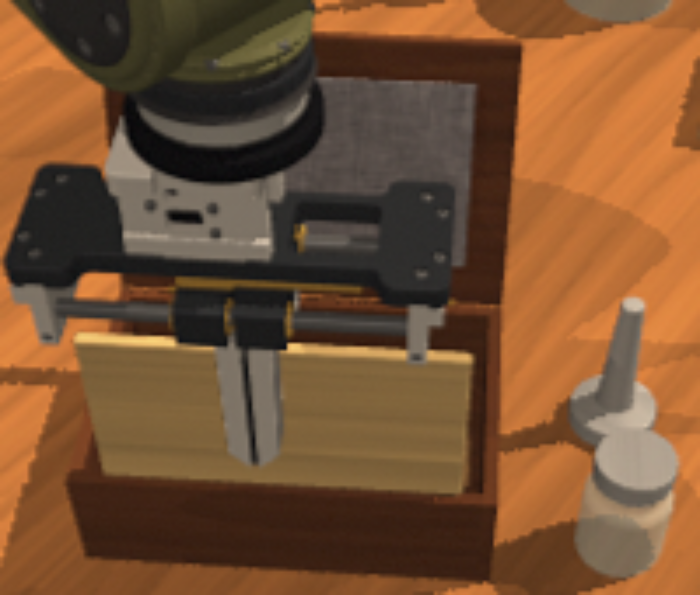

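View pics/wrist4.png

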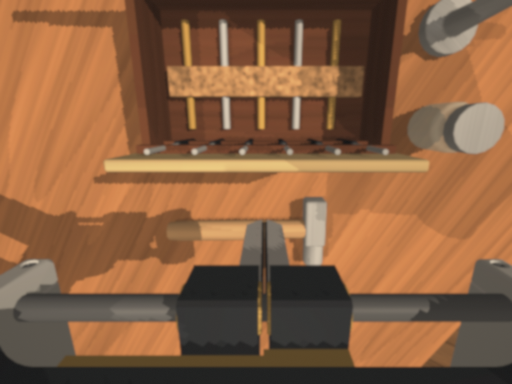

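Emit:
play_rows(steps=[{"slide": [12, 0, 0], "turn": [0, 0, 0], "claw": -1}, {"slide": [24, 0, 0], "turn": [0, 0, 0], "claw": -1}, {"slide": [34, 0, 0], "turn": [0, 0, 0], "claw": -1}, {"slide": [42, 0, 0], "turn": [0, 0, 0], "claw": -1}, {"slide": [50, 0, 0], "turn": [0, 0, 0], "claw": -1}, {"slide": [58, 0, 1], "turn": [0, 0, 0], "claw": -1}, {"slide": [66, 0, 2], "turn": [0, 0, 0], "claw": -1}, {"slide": [74, 0, 4], "turn": [0, 0, 0], "claw": -1}, {"slide": [74, 0, 4], "turn": [0, 0, 0], "claw": -1}])

```text
time: 8.05
tcp_pos: [0.5464, 0.0258, 0.1108]
ee_rot: [-180.0, -0.0, 120.5]
ft_force: [0.2, 0.0, 0.3]
grip_width: 0.008
```

```bash
python3 look.py 5 scene wrist; python3 -c "
import cv2
a=cv2.imread('pics/scene5.png')[50:220,160:360]; cv2.imwrite('pics/s5z.png',cv2.resize(a,None,fx=3.5,fy=3.5))"
```

```text
8.15 [0.5468 0.025  0.1109] [ 0.31194094  0.26253124 -0.13222901]
```

View pics/s5z.png

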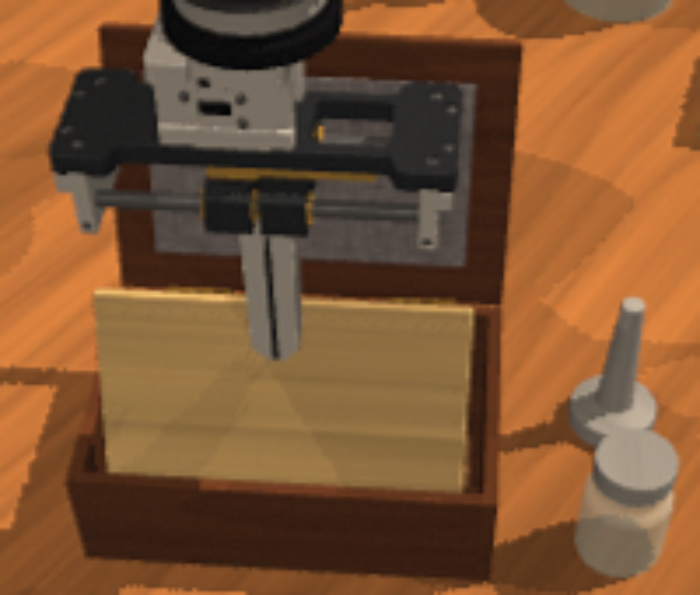

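View pics/wrist5.png

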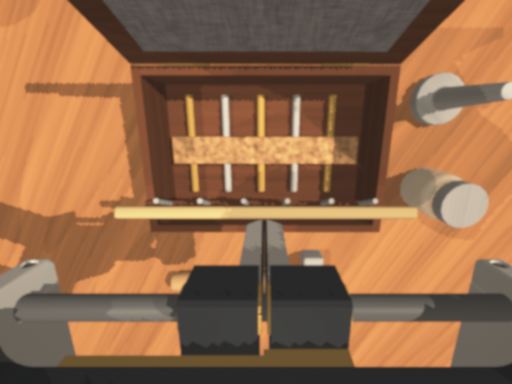

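Emit:
play_rows(steps=[{"slide": [8, 0, 3], "turn": [0, 0, 0], "claw": -1}, {"slide": [16, 0, 6], "turn": [0, 0, 0], "claw": -1}, {"slide": [24, 0, 11], "turn": [0, 0, 0], "claw": -1}, {"slide": [32, 0, 16], "turn": [0, 0, 0], "claw": -1}, {"slide": [39, 0, 22], "turn": [0, 0, 0], "claw": -1}, {"slide": [46, 0, 30], "turn": [0, 0, 0], "claw": -1}, {"slide": [52, 0, 38], "turn": [0, 0, 0], "claw": -1}, {"slide": [57, 0, 46], "turn": [0, 0, 0], "claw": -1}, {"slide": [61, 0, 54], "turn": [0, 0, 0], "claw": -1}, {"slide": [64, 0, 61], "turn": [0, 0, 0], "claw": -1}, {"slide": [66, 0, 67], "turn": [0, 0, 0], "claw": -1}, {"slide": [66, 0, 72], "turn": [0, 0, 0], "claw": -1}, {"slide": [66, 0, 72], "turn": [0, 0, 0], "claw": -1}])

```text
time: 9.45
tcp_pos: [0.5134, 0.0817, 0.0384]
ee_rot: [-179.9, -0.0, 120.4]
ft_force: [0.4, -0.1, -0.4]
grip_width: 0.008
```

```bash
python3 look.py 6 scene wrist; python3 -c "
import cv2
a=cv2.imread('pics/scene6.png')[50:220,160:360]; cv2.imwrite('pics/s6z.png',cv2.resize(a,None,fx=3.5,fy=3.5))"
```

```text
9.55 [0.5137 0.0816 0.0392] [-0.28305201 -0.85418142 -0.00254744]
```

View pics/s6z.png

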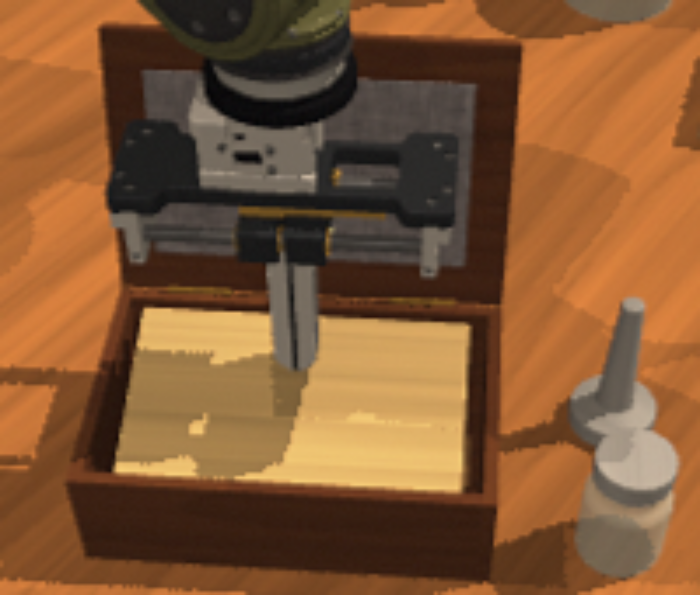

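View pics/wrist6.png

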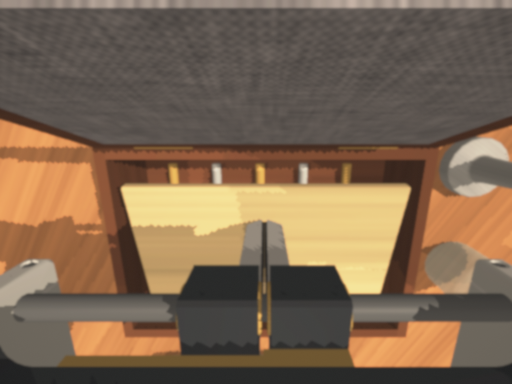

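Flap nearly down (free edge around row 185 in the wrist view). I press down further in small steps.

Emit:
play_rows(steps=[{"slide": [0, 0, 3], "turn": [0, 0, 0], "claw": -1}, {"slide": [0, 0, 6], "turn": [0, 0, 0], "claw": -1}, {"slide": [0, 0, 9], "turn": [0, 0, 0], "claw": -1}, {"slide": [0, 0, 11], "turn": [0, 0, 0], "claw": -1}, {"slide": [0, 0, 11], "turn": [0, 0, 0], "claw": -1}])

```text
time: 10.05
tcp_pos: [0.5135, 0.0818, 0.0278]
ee_rot: [-180.0, -0.0, 120.4]
ft_force: [0.2, 1.1, 0.5]
grip_width: 0.006
```

Emit:
play_rows(steps=[{"slide": [0, 0, 1], "turn": [0, 0, 0], "claw": -1}, {"slide": [0, 0, 2], "turn": [0, 0, 0], "claw": -1}, {"slide": [0, 0, 2], "turn": [0, 0, 0], "claw": -1}])

```text
time: 10.35
tcp_pos: [0.5136, 0.0819, 0.0261]
ee_rot: [-180.0, -0.0, 120.4]
ft_force: [0.7, 0.3, -0.3]
grip_width: 0.004
```

Emit:
play_rows(steps=[{"slide": [0, 0, 1], "turn": [0, 0, 0], "claw": -1}, {"slide": [0, 0, 2], "turn": [0, 0, 0], "claw": -1}, {"slide": [0, 0, 2], "turn": [0, 0, 0], "claw": -1}])

```text
time: 10.65
tcp_pos: [0.5136, 0.0818, 0.024]
ee_rot: [-180.0, -0.0, 120.4]
ft_force: [0.2, -0.1, 0.2]
grip_width: 0.005
```

```bash
python3 look.py 7 scene wrist; python3 -c "
import cv2
a=cv2.imread('pics/scene7.png')[50:220,160:360]; cv2.imwrite('pics/s7z.png',cv2.resize(a,None,fx=3.5,fy=3.5))"
```

```text
10.75 [0.5136 0.0818 0.0241] [-0.1268238   0.48054327 -0.26183367]
```

View pics/s7z.png

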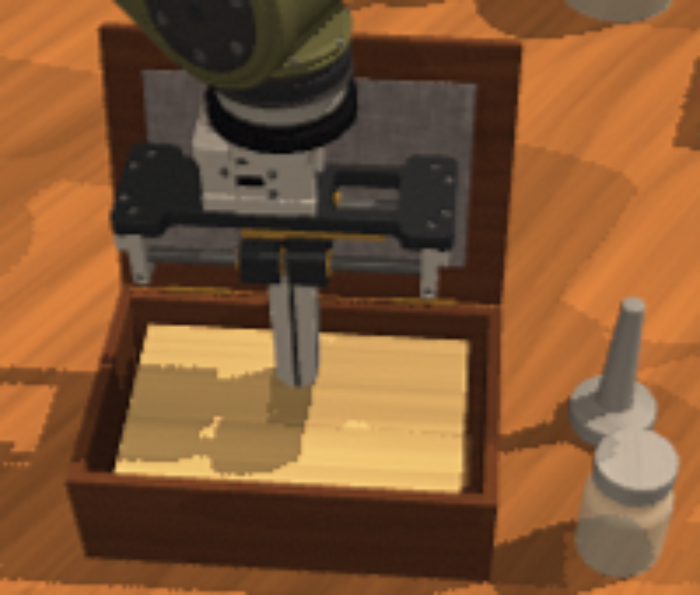

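View pics/wrist7.png

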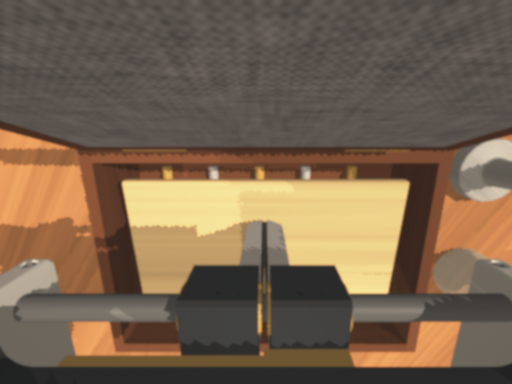

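Run:
```python
from h import *
u=np.array([.8625,.506]);n=np.array([-.506,.8625]);C=np.array([.525,.066])
for nm,uv in [("-x",(147,326)),("+x",(468,340))]:
    o,d=ray("scene",*sz(*uv))
    # find flap angle: intersect ray with plane case-x=+-0.1, report y,z
    s=-.1 if nm=="-x" else .1
    t=(s-u@(o[:2]-C))/(u@d[:2]);p=o+t*d
    for z in [.053,.06,.07]:
        q=o+d*(z-o[2])/d[2];print(nm,z,"case x,y",u@(q[:2]-C),n@(q[:2]-C), "r",np.hypot(n@(q[:2]-C)+.066,z-.053))
```

```text
-x 0.053 case x,y -0.10253562358227215 0.06327516204940621 r 0.1292751620494062
-x 0.06 case x,y -0.10024744281887474 0.055931563695950225 r 0.12213233079467356
-x 0.07 case x,y -0.09697861315687824 0.04544070890529885 r 0.1127299055322746
+x 0.053 case x,y 0.10010759243378807 0.06548048436923179 r 0.1314804843692318
+x 0.06 case x,y 0.09995176473386297 0.05811028839992682 r 0.12430753672530484
+x 0.07 case x,y 0.09972915373396998 0.0475814370152053 r 0.11484660567225768
```

Emit:
play_rows(steps=[{"slide": [0, 0, 1], "turn": [0, 0, 0], "claw": -1}, {"slide": [0, 0, 2], "turn": [0, 0, 0], "claw": -1}, {"slide": [0, 0, 3], "turn": [0, 0, 0], "claw": -1}, {"slide": [0, 0, 3], "turn": [0, 0, 0], "claw": -1}])

```text
time: 11.15
tcp_pos: [0.5136, 0.0818, 0.021]
ee_rot: [-180.0, -0.0, 120.4]
ft_force: [0.1, 0.1, 0.5]
grip_width: 0.008
```

Emit:
play_rows(steps=[{"slide": [0, 0, 1], "turn": [0, 0, 0], "claw": -1}, {"slide": [0, 0, 2], "turn": [0, 0, 0], "claw": -1}, {"slide": [0, 0, 2], "turn": [0, 0, 0], "claw": -1}])

```text
time: 11.45
tcp_pos: [0.5136, 0.0818, 0.019]
ee_rot: [-180.0, -0.0, 120.4]
ft_force: [0.6, -0.4, -0.2]
grip_width: 0.009
```

Emit:
play_rows(steps=[{"slide": [0, 0, 1], "turn": [0, 0, 0], "claw": -1}, {"slide": [0, 0, 1], "turn": [0, 0, 0], "claw": -1}])

```text
time: 11.65
tcp_pos: [0.5136, 0.0818, 0.018]
ee_rot: [-180.0, 0.0, 120.4]
ft_force: [0.3, 0.3, 0.4]
grip_width: 0.004
```

```bash
python3 look.py 8 scene wrist; python3 -c "
import cv2
a=cv2.imread('pics/scene8.png')[50:220,160:360]; cv2.imwrite('pics/s8z.png',cv2.resize(a,None,fx=3.5,fy=3.5))"
```

```text
11.75 [0.5136 0.0818 0.0181] [-0.20779996  0.13899565 -0.22341419]
```

View pics/s8z.png

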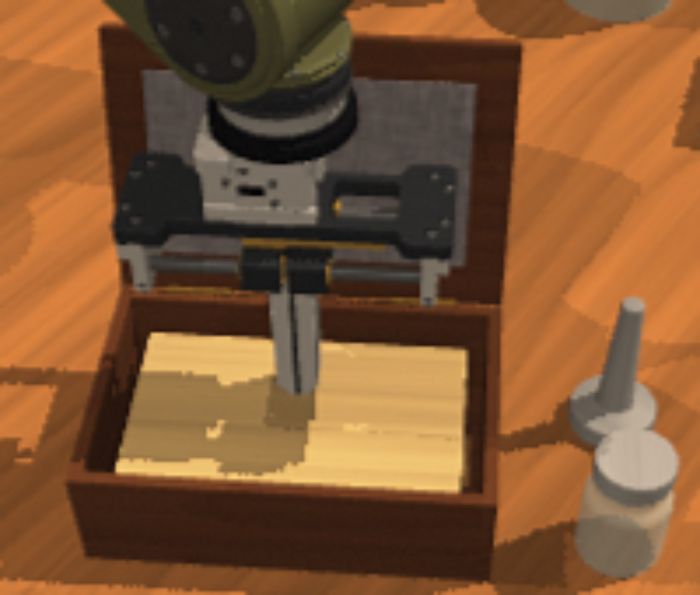

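View pics/wrist8.png

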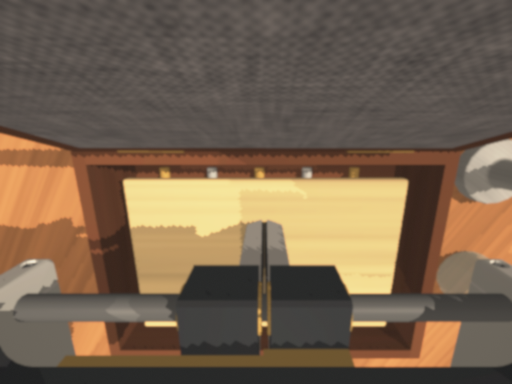

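Run:
```python
from h import *
u=np.array([.8625,.506]);n=np.array([-.506,.8625]);C=np.array([.525,.066])
f,cx,cy,T=CAM["scene"];T=np.array(T)
def pr(x,y,z):
    p=np.r_[C+x*u+y*n,z];q=T[:,:3].T@(p-T[:,3]);a=f*q[0]/q[2]+cx;b=f*q[1]/q[2]+cy
    return round((a+.5-160)*3.5-.5,1),round((b+.5-50)*3.5-.5,1)
for th in [0,2,4,6]:
    t=np.radians(th);y=-.066+.125*np.cos(t)-.008*np.sin(t);z=.045+.125*np.sin(t)+.008*np.cos(t)
    print(th,pr(-.1,y,z),pr(.1,y,z))
print("rim",pr(-.12,-.08,.07),pr(.12,-.08,.07),pr(-.12,.08,.07),pr(.12,.08,.07))
```

```text
0 (np.float64(149.6), np.float64(330.8)) (np.float64(467.4), np.float64(347.1))
2 (np.float64(148.6), np.float64(326.0)) (np.float64(467.8), np.float64(342.4))
4 (np.float64(147.6), np.float64(321.5)) (np.float64(468.1), np.float64(337.9))
6 (np.float64(146.5), np.float64(317.1)) (np.float64(468.5), np.float64(333.5))
rim (np.float64(64.6), np.float64(479.2)) (np.float64(498.2), np.float64(503.6)) (np.float64(120.7), np.float64(286.4)) (np.float64(502.0), np.float64(305.5))
```

Emit:
play_rows(steps=[{"slide": [0, 0, 1], "turn": [0, 0, 0], "claw": -1}, {"slide": [0, 0, 2], "turn": [0, 0, 0], "claw": -1}, {"slide": [0, 0, 2], "turn": [0, 0, 0], "claw": -1}])

```text
time: 12.05
tcp_pos: [0.5137, 0.0819, 0.0168]
ee_rot: [180.0, 0.0, 120.4]
ft_force: [-4.0, 0.0, 8.9]
grip_width: 0.01
```

Emit:
play_rows(steps=[{"slide": [0, 0, 1], "turn": [0, 0, 0], "claw": -1}, {"slide": [0, 0, 1], "turn": [0, 0, 0], "claw": -1}, {"slide": [0, 0, 1], "turn": [0, 0, 0], "claw": -1}])

```text
time: 12.35
tcp_pos: [0.5138, 0.0819, 0.0165]
ee_rot: [180.0, 0.0, 120.4]
ft_force: [-8.5, -0.0, 19.7]
grip_width: 0.003
```

Emit:
play_rows(steps=[{"slide": [0, 0, -20], "turn": [0, 0, 0], "claw": -1}, {"slide": [0, 0, -55], "turn": [0, 0, 0], "claw": -1}, {"slide": [0, 0, -95], "turn": [0, 0, 0], "claw": -1}, {"slide": [0, 0, -135], "turn": [0, 0, 0], "claw": -1}, {"slide": [0, 0, -175], "turn": [0, 0, 0], "claw": -1}, {"slide": [0, 0, -215], "turn": [0, 0, 0], "claw": -1}, {"slide": [0, 0, -240], "turn": [0, 0, 0], "claw": -1}, {"slide": [0, 0, -250], "turn": [0, 0, 0], "claw": -1}, {"slide": [0, 0, -250], "turn": [0, 0, 0], "claw": -1}, {"slide": [30, 0, -250], "turn": [0, 0, 0], "claw": -1}, {"slide": [65, 0, -250], "turn": [0, 0, 0], "claw": -1}, {"slide": [100, 0, -250], "turn": [0, 0, 0], "claw": -1}, {"slide": [135, 0, -250], "turn": [0, 0, 0], "claw": -1}, {"slide": [165, 0, -250], "turn": [0, 0, 0], "claw": -1}, {"slide": [180, 0, -250], "turn": [0, 0, 0], "claw": -1}, {"slide": [180, 0, -250], "turn": [0, 0, 0], "claw": -1}])

```text
time: 13.95
tcp_pos: [0.4213, 0.2381, 0.2633]
ee_rot: [-179.9, -0.0, 120.6]
ft_force: [0.1, 0.3, 0.3]
grip_width: 0.005
```

```bash
python3 look.py 9 scene top wrist
```

```text
14.1 [0.4226 0.2364 0.2641] [0.07687299 0.17796354 0.23343819]
```

View pics/scene9.png

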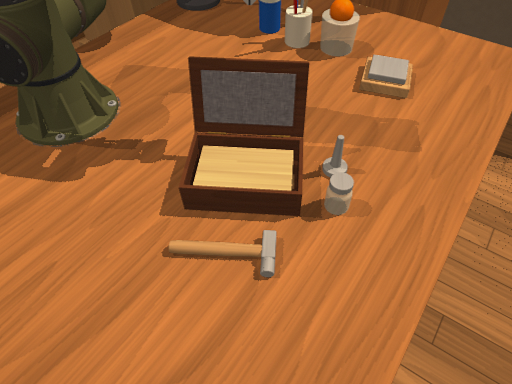

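View pics/top9.png

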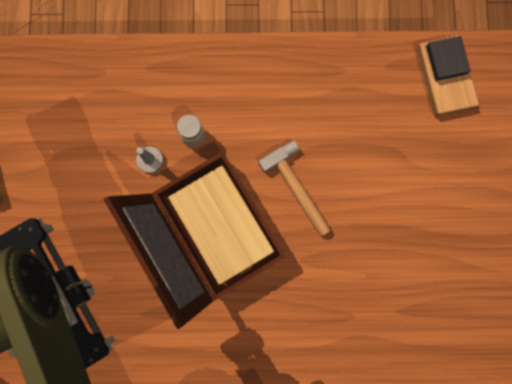

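View pics/wrist9.png

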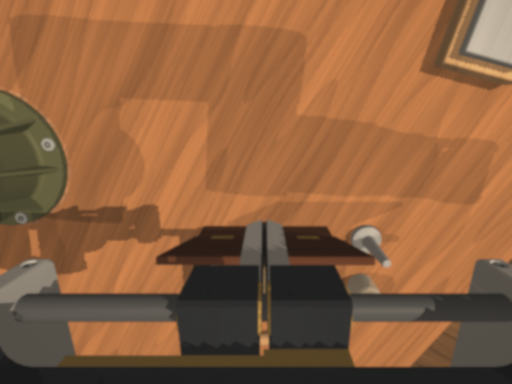

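Run:
```python
from h import *
from cell import env
o=env.observe();print(o["joint_positions"],o["tcp_pos"])
for p in [o["tcp_pos"],o["tcp_pos"]+[0,0,.03],o["tcp_pos"]+[0,0,.1]]:
  for n in CAM:
    f,cx,cy,T=CAM[n];T=np.array(T);q=T[:,:3].T@(np.array(p)-T[:,3]);print(n,f*q[0]/q[2]+cx,f*q[1]/q[2]+cy)
for n in CAM:
    print(np.abs(env.get_image(n)["T"][:3]-np.array(CAM[n][3])).max())
```

```text
[ 2.48925319e+01  5.38752964e+00  8.86698679e+01 -1.09643269e-02
  8.60295058e+01 -5.51195536e+00] [0.42260977 0.23638579 0.26413072]
scene 249.71102300082694 20.837609767898385
top 96.41601464797611 286.5824619415481
scene 249.16447651310816 5.596917519381833
top 89.61185043650988 288.2882659925849
scene 247.74527741098254 -33.9780815719964
top 71.0430442933266 292.9434659197974
4.7302653641223547e-05
4.9685260696277767e-05
```

Emit:
play_rows(steps=[{"slide": [0, 0, 30], "turn": [0, 0, 0], "claw": -1}, {"slide": [0, 0, 65], "turn": [0, 0, 0], "claw": -1}, {"slide": [0, 0, 95], "turn": [0, 0, 0], "claw": -1}, {"slide": [0, 0, 115], "turn": [0, 0, 0], "claw": -1}, {"slide": [0, 0, 115], "turn": [0, 0, 0], "claw": -1}, {"slide": [-10, 0, 115], "turn": [0, 0, 0], "claw": -1}, {"slide": [-22, 0, 115], "turn": [0, 0, 0], "claw": -1}, {"slide": [-32, 0, 115], "turn": [0, 0, 0], "claw": -1}, {"slide": [-39, 0, 115], "turn": [0, 0, 0], "claw": -1}, {"slide": [-44, 0, 115], "turn": [0, 0, 0], "claw": -1}, {"slide": [-49, 0, 115], "turn": [0, 0, 0], "claw": -1}, {"slide": [-54, 0, 115], "turn": [0, 0, 0], "claw": -1}, {"slide": [-59, 0, 115], "turn": [0, 0, 0], "claw": -1}])

```text
time: 15.5
tcp_pos: [0.4524, 0.1863, 0.1504]
ee_rot: [180.0, -0.0, 120.4]
ft_force: [-2.5, 3.5, 4.1]
grip_width: 0.005
```

```bash
python3 look.py 10 scene wrist
```

```text
15.6 [0.4526 0.186  0.1503] [0.22433781 0.42338664 1.01577159]
```

View pics/scene10.png

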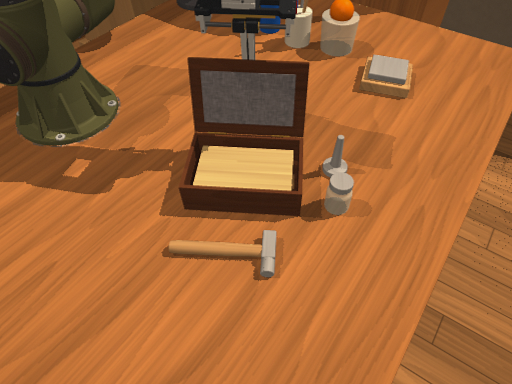

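View pics/wrist10.png

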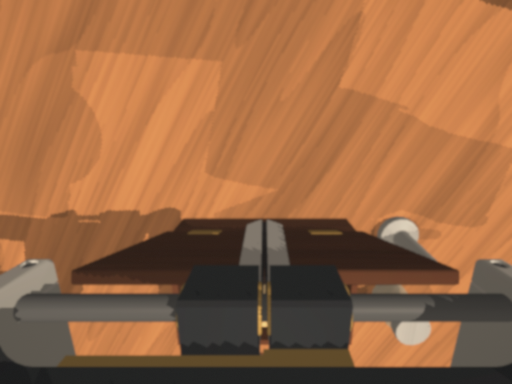

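Emit:
play_rows(steps=[{"slide": [-5, 0, 0], "turn": [0, 0, 0], "claw": -1}, {"slide": [-10, 0, 0], "turn": [0, 0, 0], "claw": -1}, {"slide": [-15, 0, 0], "turn": [0, 0, 0], "claw": -1}, {"slide": [-20, 0, 0], "turn": [0, 0, 0], "claw": -1}, {"slide": [-25, 0, 0], "turn": [0, 0, 0], "claw": -1}, {"slide": [-30, 0, 0], "turn": [0, 0, 0], "claw": -1}, {"slide": [-35, 0, 0], "turn": [0, 0, 0], "claw": -1}, {"slide": [-40, 0, 0], "turn": [0, 0, 0], "claw": -1}, {"slide": [-45, 0, 0], "turn": [0, 0, 0], "claw": -1}, {"slide": [-50, 0, 0], "turn": [0, 0, 0], "claw": -1}, {"slide": [-55, 0, 0], "turn": [0, 0, 0], "claw": -1}, {"slide": [-60, 0, 0], "turn": [0, 0, 0], "claw": -1}, {"slide": [-65, 0, 1], "turn": [0, 0, 0], "claw": -1}, {"slide": [-70, 0, 2], "turn": [0, 0, 0], "claw": -1}, {"slide": [-75, 0, 2], "turn": [0, 0, 0], "claw": -1}, {"slide": [-80, 0, 3], "turn": [0, 0, 0], "claw": -1}])

```text
time: 17.2
tcp_pos: [0.4929, 0.1168, 0.1468]
ee_rot: [-180.0, -0.0, 120.4]
ft_force: [0.1, 2.3, -1.5]
grip_width: 0.004
```

```bash
python3 look.py 11 scene
```

```text
17.25 [0.4931 0.1163 0.1466] [-0.52499141  0.71495191 -0.99297198]
```

View pics/scene11.png

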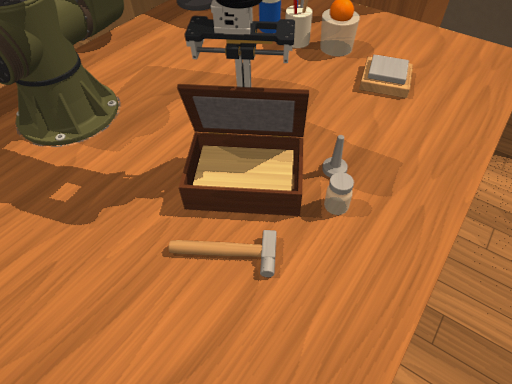

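Emit:
play_rows(steps=[{"slide": [-5, 0, 2], "turn": [0, 0, 0], "claw": -1}, {"slide": [-10, 0, 3], "turn": [0, 0, 0], "claw": -1}, {"slide": [-15, 0, 5], "turn": [0, 0, 0], "claw": -1}, {"slide": [-20, 0, 7], "turn": [0, 0, 0], "claw": -1}, {"slide": [-25, 0, 10], "turn": [0, 0, 0], "claw": -1}, {"slide": [-30, 0, 12], "turn": [0, 0, 0], "claw": -1}, {"slide": [-34, 0, 15], "turn": [0, 0, 0], "claw": -1}, {"slide": [-38, 0, 17], "turn": [0, 0, 0], "claw": -1}, {"slide": [-42, 0, 20], "turn": [0, 0, 0], "claw": -1}, {"slide": [-46, 0, 23], "turn": [0, 0, 0], "claw": -1}, {"slide": [-50, 0, 27], "turn": [0, 0, 0], "claw": -1}, {"slide": [-54, 0, 30], "turn": [0, 0, 0], "claw": -1}, {"slide": [-57, 0, 34], "turn": [0, 0, 0], "claw": -1}, {"slide": [-60, 0, 38], "turn": [0, 0, 0], "claw": -1}, {"slide": [-63, 0, 42], "turn": [0, 0, 0], "claw": -1}, {"slide": [-66, 0, 46], "turn": [0, 0, 0], "claw": -1}, {"slide": [-69, 0, 50], "turn": [0, 0, 0], "claw": -1}, {"slide": [-72, 0, 54], "turn": [0, 0, 0], "claw": -1}, {"slide": [-75, 0, 58], "turn": [0, 0, 0], "claw": -1}, {"slide": [-77, 0, 62], "turn": [0, 0, 0], "claw": -1}])

```text
time: 19.25
tcp_pos: [0.5319, 0.0506, 0.0847]
ee_rot: [-180.0, -0.0, 120.4]
ft_force: [-0.3, 1.4, 0.6]
grip_width: 0.004
```

```bash
python3 look.py 12 scene
```

```text
19.3 [0.5317 0.0504 0.0841] [ 0.3113029   0.16945415 -0.86070132]
```

View pics/scene12.png

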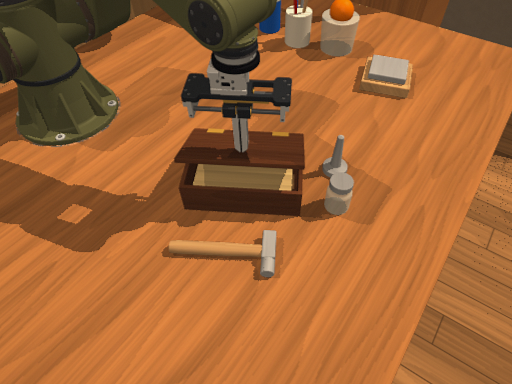

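Emit:
play_rows(steps=[{"slide": [-1, 0, 2], "turn": [0, 0, 0], "claw": -1}, {"slide": [-2, 0, 4], "turn": [0, 0, 0], "claw": -1}, {"slide": [-2, 0, 6], "turn": [0, 0, 0], "claw": -1}, {"slide": [-3, 0, 8], "turn": [0, 0, 0], "claw": -1}, {"slide": [-4, 0, 10], "turn": [0, 0, 0], "claw": -1}, {"slide": [-4, 0, 12], "turn": [0, 0, 0], "claw": -1}, {"slide": [-5, 0, 14], "turn": [0, 0, 0], "claw": -1}, {"slide": [-5, 0, 16], "turn": [0, 0, 0], "claw": -1}, {"slide": [-6, 0, 18], "turn": [0, 0, 0], "claw": -1}, {"slide": [-6, 0, 20], "turn": [0, 0, 0], "claw": -1}, {"slide": [-7, 0, 22], "turn": [0, 0, 0], "claw": -1}, {"slide": [-7, 0, 24], "turn": [0, 0, 0], "claw": -1}, {"slide": [-8, 0, 26], "turn": [0, 0, 0], "claw": -1}, {"slide": [-8, 0, 28], "turn": [0, 0, 0], "claw": -1}, {"slide": [-9, 0, 30], "turn": [0, 0, 0], "claw": -1}, {"slide": [-9, 0, 31], "turn": [0, 0, 0], "claw": -1}, {"slide": [-9, 0, 32], "turn": [0, 0, 0], "claw": -1}])

```text
time: 21.0
tcp_pos: [0.5365, 0.0429, 0.0531]
ee_rot: [180.0, 0.0, 120.4]
ft_force: [-0.1, -0.0, 0.5]
grip_width: 0.003
```

```bash
python3 look.py 13 scene; python3 -c "
import cv2
a=cv2.imread('pics/scene13.png')[50:220,160:360]; cv2.imwrite('pics/s13z.png',cv2.resize(a,None,fx=3.5,fy=3.5))"
```

```text
21.05 [0.5364 0.0429 0.053 ] [ 0.82212107 -0.71518921  0.14534114]
```

View pics/s13z.png

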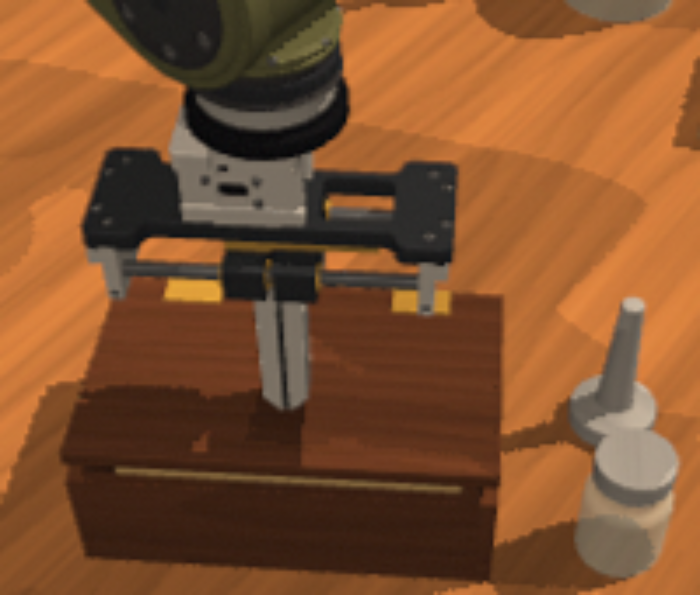

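Nearly shut; a gap remains at the front (zoomed row ~475). I ease it down 1 mm per row.

Emit:
play_rows(steps=[{"slide": [0, 0, 1], "turn": [0, 0, 0], "claw": -1}, {"slide": [0, 0, 2], "turn": [0, 0, 0], "claw": -1}, {"slide": [0, 0, 3], "turn": [0, 0, 0], "claw": -1}, {"slide": [0, 0, 4], "turn": [0, 0, 0], "claw": -1}, {"slide": [0, 0, 5], "turn": [0, 0, 0], "claw": -1}, {"slide": [0, 0, 6], "turn": [0, 0, 0], "claw": -1}])

```text
time: 21.65
tcp_pos: [0.5364, 0.043, 0.0471]
ee_rot: [180.0, 0.0, 120.4]
ft_force: [0.5, -0.9, 1.9]
grip_width: 0.003
```

Emit:
play_rows(steps=[{"slide": [0, 0, 1], "turn": [0, 0, 0], "claw": -1}, {"slide": [0, 0, 2], "turn": [0, 0, 0], "claw": -1}, {"slide": [0, 0, 2], "turn": [0, 0, 0], "claw": -1}])

```text
time: 21.95
tcp_pos: [0.5363, 0.0431, 0.045]
ee_rot: [-180.0, -0.0, 120.4]
ft_force: [-1.0, 0.1, 0.2]
grip_width: 0.005
```

Emit:
play_rows(steps=[{"slide": [0, 0, 1], "turn": [0, 0, 0], "claw": -1}, {"slide": [0, 0, 2], "turn": [0, 0, 0], "claw": -1}, {"slide": [0, 0, 2], "turn": [0, 0, 0], "claw": -1}])

```text
time: 22.25
tcp_pos: [0.5365, 0.0431, 0.0444]
ee_rot: [180.0, 0.0, 120.4]
ft_force: [-6.7, -0.5, 15.6]
grip_width: 0.004
```

Emit:
play_rows(steps=[{"slide": [0, 0, 0.5], "turn": [0, 0, 0], "claw": -1}, {"slide": [0, 0, 0.5], "turn": [0, 0, 0], "claw": -1}, {"slide": [0, 0, -10], "turn": [0, 0, 0], "claw": -1}, {"slide": [0, 0, -35], "turn": [0, 0, 0], "claw": -1}, {"slide": [0, 0, -70], "turn": [0, 0, 0], "claw": -1}, {"slide": [0, 0, -110], "turn": [0, 0, 0], "claw": -1}, {"slide": [0, 0, -150], "turn": [0, 0, 0], "claw": -1}, {"slide": [30, 0, -180], "turn": [0, 0, 0], "claw": -1}, {"slide": [70, 0, -200], "turn": [0, 0, 0], "claw": -1}, {"slide": [110, 0, -210], "turn": [0, 0, 0], "claw": -1}, {"slide": [150, 0, -210], "turn": [0, 0, 0], "claw": -1}, {"slide": [190, 0, -210], "turn": [0, 0, 0], "claw": -1}, {"slide": [220, 0, -210], "turn": [0, 0, 0], "claw": -1}, {"slide": [240, 0, -210], "turn": [0, 0, 0], "claw": -1}, {"slide": [240, 0, -210], "turn": [0, 0, 0], "claw": -1}])

```text
time: 23.75
tcp_pos: [0.4138, 0.2515, 0.2534]
ee_rot: [180.0, -0.0, 120.6]
ft_force: [-0.2, -0.1, 0.4]
grip_width: 0.006
```

```bash
python3 look.py 14 scene top; python3 -c "
import cv2
a=cv2.imread('pics/scene14.png')[50:220,160:360]; cv2.imwrite('pics/s14z.png',cv2.resize(a,None,fx=3.5,fy=3.5))"
```

```text
23.85 [0.4149 0.2498 0.2532] [-0.60738837  0.18216651  0.592505  ]
```

View pics/s14z.png

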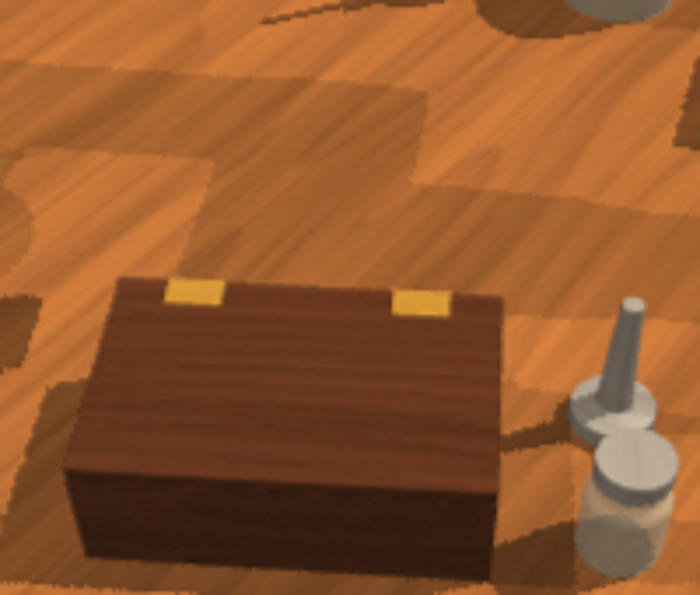

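View pics/top14.png

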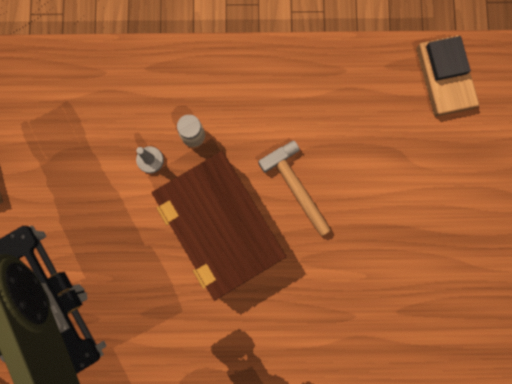

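The lid lies flush on the case with no gap along the front, from zoomed (68,470) to (497,492). The jar, mandrel and hammer sit at their original pixels, and the arm is clear of everything.

```bash
python3 -c "
from cell import env
print(env.close_job())"
```

```text
the job is handed in; nothing more can be done
None
```

The tool case is packed: I pushed the flap fully down first, with the lid still open, then pushed the lid over and eased it shut, lowering it 1–2 mm per 0.1 s at the end. I handed the job in at about 24 s of the 58 s allowed.

- **Flap:** it met a firm stop, with about 20 N upward on the tool. Just before that stop, its free edge was within about 2 zoomed pixels of where the drawing puts a folded flap.
- **Lid:** it met a firm stop at about 16 N, at the height expected for a shut lid. The final picture shows no gap along the front.
- **Bystanders:** the jar, mandrel and hammer look the same in the first and last top pictures. I compared them by eye and did not measure it. The arm is clear of everything.

**Checks that disagreed:**
- The real finger tips sit higher than the reported TCP. Contact with the flap and lid gave about 36 mm, while the camera had suggested about 26 mm.
- Because of this, my first flap push passed over the flap without touching it. I repeated it lower and used the 36 mm figure for the lid.

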